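# Clip the lid onto the cast tub

## Task

Put the blue lid on the white storage tub, properly seated on its rim, then fold the three red clips over the lid one after another and press each fully home (flat over the lid). The clips are stiff but brittle: feel your way and never push on a clip or the tub with more than about 20 N; leave the plaster cast, the jar and the brush where they are.

Things in the scene. Friction and masses are not known exactly. Their poses are not given: they have to be found in the camera images.
- tub: White round open tub, 116 mm across, 80 high, wall 4 (mouth 108 mm). Origin: centre of its underside, z up its axis. It stands sunk in a round black foam pad (160 mm across) that holds it sideways but is soft up and down: pressed, the tub sinks 2 to 12 mm before it bottoms out, depending on its unknown contents, and comes back. Three hinge lugs stand out from the rim 120 degrees apart.
- lid_knob (a point): Middle of the knob of the loose blue lid, z along the lid's axis. White knob 26 mm across, 28 high (14 mm above and below this point), on a disc 124 mm across, 7 thick; below it a plug 98 mm across, 10 deep, that enters the tub's mouth. The lid's underside is 31 mm below this point; mass 0.1-0.2 kg. It starts flat on the bench. Seated on the rim, this point is 101 mm above the tub's origin, on its axis.
- hinge_a (a point): Middle of the hinge axis of red clip a, on the tub's rim, 72 mm out from the tub's axis and 90.5 mm above its origin; the hinge axis is level and tangent to the rim. (The frame is turned like the tub's.)
- hinge_b (a point): Middle of the hinge axis of red clip b, on the tub's rim, 72 mm out from the tub's axis and 90.5 mm above its origin; the hinge axis is level and tangent to the rim. (The frame is turned like the tub's.)
- hinge_c (a point): Middle of the hinge axis of red clip c, on the tub's rim, 72 mm out from the tub's axis and 90.5 mm above its origin; the hinge axis is level and tangent to the rim. (The frame is turned like the tub's.)
- clip_a (a joint): Fold angle of the red clip (rad): 0 = upright, negative = leaning outward, 1.571 = fully home: flat over the lid, pointing to the tub's axis, 1 mm above the seated lid, against a stop. Flap 28 mm wide, 5 thick, reaching 38 mm from the hinge axis (mid-thickness). Stiff, stays where left: to move it takes 4-8 N at its free end, more nearer the hinge; each differs.
- clip_b (a joint): Fold angle of the red clip (rad): 0 = upright, negative = leaning outward, 1.571 = fully home: flat over the lid, pointing to the tub's axis, 1 mm above the seated lid, against a stop. Flap 28 mm wide, 5 thick, reaching 38 mm from the hinge axis (mid-thickness). Stiff, stays where left: to move it takes 4-8 N at its free end, more nearer the hinge; each differs.
- clip_c (a joint): Fold angle of the red clip (rad): 0 = upright, negative = leaning outward, 1.571 = fully home: flat over the lid, pointing to the tub's axis, 1 mm above the seated lid, against a stop. Flap 28 mm wide, 5 thick, reaching 38 mm from the hinge axis (mid-thickness). Stiff, stays where left: to move it takes 4-8 N at its free end, more nearer the hinge; each differs.
- cast_mid (a point): Middle of a cream plaster dental cast, 50 x 56 x 26 mm, standing on the bench; leave it alone.
- jar_mid (a point): Middle of a small jar with a red cap, 56 mm across, 75 mm high; leave it alone.
- brush: A hand brush lying on the bench; leave it alone. Origin: underside of its middle.
Things that resemble listed ones, but are neither listed nor needed, are in the scene too. What is shaped like the part that bears lid_knob but pink or yellow is not meant.

How it is judged:
On the way, in this order (a step that is already met when the one before it is completed fails the run):
1. the lid is seated on the tub's rim (horizontal distance between lid_knob and tub below 0.008 m and z of lid_knob in the frame of tub between 0.098 and 0.104 m and angle between lid_knob's own z axis and vertical below 0.06 rad), for 0.2 s.
2. one clip is fully home (value of joint any of clip_a, clip_b, clip_c above 1.51 rad), for 0.2 s.
3. two clips are fully home ((value of joint each of clip_a, clip_b above 1.51 rad or value of joint each of clip_b, clip_c above 1.51 rad or value of joint each of clip_a, clip_c above 1.51 rad)), for 0.2 s.
4. all three clips are fully home (value of joint each of clip_a, clip_b, clip_c above 1.51 rad), for 0.2 s.
At the end, for the whole second after the job is handed in: The lid is seated on the tub (knob within 8 mm of the tub's axis, 101 +- 3 mm above the tub's origin, tilted less than 0.06 rad), all three clips are fully home (fold angle above 1.51 rad of 1.571), and the tub is at rest (all of step 1 and all of step 4 and linear speed of tub below 0.01 m/s); the robot touches nothing.
It fails at once if the tub or a clip is pushed with more than 25 N (contact force between any of the fingers, the arm and tub above 25 N).
It fails at once if the cast, the jar or the brush is moved by more than 15 mm (distance of any of cast_mid, jar_mid, brush from where it was at the start of the episode above 0.015 m).
It also fails if it takes over 72 s, if anything falls off the work surface, if the arm or the gripper's body presses on something with over 40 N, if the wrist force passes 120 N, or if a joint passes its speed limit or range.

## Robot

A 6-joint arm with a two-finger parallel gripper is mounted at the origin on the work surface. World frame = base frame: x ahead of the robot, y to its left, z up, the work surface at z = 0. Lengths are in m, angles in rad, forces in N, time in s.
With the tool pointing down it reaches from about 0.3 to 0.875 m from the base axis. Payload 6.4 kg.
Tool frame: the origin (TCP) lies on the front face of the gripper's body, between the roots of the fingers; the fingertips stand 73 mm ahead of it and the grasp point (between the pads) lies 54 mm ahead of it; z points along the fingers, y is the direction in which the jaws open and shut (so a half turn about z gives the same grasp; the last joint's range is limited). The gripper opens to 85 mm and grips with 20 to 120 N. Pads are 22 mm wide; open, the fingers measure 114 mm over their backs; the gripper's body (76 mm by 85 mm) begins 54 mm behind the grasp point. The pads swing forward as they close: fully open they stand 13 mm farther back than shut.
Start: joints at [-1.322, 0.181, 1.607, -0, 1.354, -0.206], TCP at [0.253, -0.517, 0.304] pointing down, gripper open.
Joint ranges: [-2.99, 2.99], [-0.89, 2.07], [0.3, 2.58], [-1.14, 4.28], [0, 2.63], [-3.12, 3.12]. Speed limits (rad/s): [2.57, 2.57, 3.01, 3.14, 3.14, 3.14].

## Interface

Orientations are given as a rotation vector (axis times angle).
In Python, from rig import movep, line_to, goto_joints, ungrasp, grab, wait, inverse_kinematics, grab_frame, calibration, IKError, finish_job, get_t, get_q, get_qvel, get_joint_torque, get_tool_pos, get_orientation, get_contact_force, get_wrist_torque, get_opening gives the robot as it stands. Calls block until the motion is done:
- movep(position, orientation): joint-space move of the TCP to a pose.
- line_to(position, v=0.15, rot=None, until_force=None): straight line of the TCP; rot=None keeps the orientation; v is the mean speed in m/s. With until_force (N) it stops when the force on the tool has changed by that much, and returns True; else False.
- goto_joints(angles): joint-space move.
- ungrasp() and grab(newtons=None): open the fingers fully, or close them until they stop; newtons is the grip in N (None keeps the last).
- wait(seconds).
- inverse_kinematics(position, orientation): joint angles nearest the present ones, or None.
- grab_frame(name): name is "scene" or "top" or "wrist"; returns (picture, depth): 400x640x3 uint8, red, green, blue; 400x640 float32, m along the optical axis (not along the pixel's ray), 0 where there is no reading.
- calibration(name): a dict with "camera_matrix" (3x3 intrinsics, pixels), "k1" (the pictures are not rectified: a ray, as slopes to the right and down, at radius r is drawn at 1 + k1 r^2 times it, then the intrinsics apply), "world_from_camera" (4x4, takes a point from camera to world coordinates). Camera axes: x right, y down, z forward; pixel columns grow to the right and rows downward; lengths in m; the calibration is good to about 2 mm. A picture is of the moment at which its call begins: read the wrist's pose just before it. calibration takes no time and is no camera call; for the wrist camera it gives the pose at the moment of the call.
A pose or a line that the arm cannot do raises IKError and nothing moves.
- finish_job(): hands the job in, once; it reports no verdict.
Readings, each from a call of its own:
- get_t(): time.
- get_q(): joint angles.
- get_qvel(): joint speeds.
- get_joint_torque(): joint torques, N m.
- get_tool_pos(): TCP position.
- get_orientation(): TCP orientation.
- get_contact_force(): force on the tool from outside, world axes, zero at the start.
- get_wrist_torque(): the same for the moment, N m.
- get_opening(): opening from 0.0 (shut) to 1.0 (fully open).
Only numpy, scipy, OpenCV 4.12 (cv2) and the standard library are available. Lean on these libraries where they do the work, as an engineer would, in place of code of your own. Each camera call takes 0.05 s, during which the arm holds its last target. There are 200 camera calls.

## Working session

There is one attempt and no reset: what is moved stays moved. The work goes in short steps, each a Python script; the robot and the scene stay as the last script left them, time stands still between calls to the robot, and variables do not carry over. Pictures are saved under pics/ and viewed, about 8 in all and at most 12, crops included, and the job is handed in when it is done.

```bash
mkdir -p pics; ls
cat > h.py <<'E'
import numpy as np, cv2
from rig import *
def pts(name,pic=None):
    im,d=grab_frame(name); c=calibration(name); return im,d,c
def unproj(c,d,uv):
    """pixels -> world, using depth"""
    K=np.array(c["camera_matrix"]);T=np.array(c["world_from_camera"]);k=c["k1"]
    uv=np.atleast_2d(uv).astype(float)
    n=cv2.undistortPoints(uv[:,None],K,np.array([k,0,0,0.]))[:,0]
    z=d[uv[:,1].astype(int),uv[:,0].astype(int)]
    P=np.c_[n*z[:,None],z]
    return P@T[:3,:3].T+T[:3,3]
def cloud(c,d):
    v,u=np.mgrid[0:400,0:640]; return unproj(c,d,np.c_[u.ravel(),v.ravel()]).reshape(400,640,3)
E
python3 - <<'E'
from h import *
for n in("top","scene"):
    im,d,c=pts(n); cv2.imwrite(f"pics/{n}0.png",im[:,:,::-1]); np.savez(f"{n}0.npz",im=im,d=d,K=c["camera_matrix"],T=c["world_from_camera"],k=c["k1"])
    print(np.round(c["world_from_camera"],3),c["camera_matrix"],c["k1"])
print(get_t())
E
```

```text
pics
[[-0.029 -0.998  0.06   0.49 ]
 [-1.     0.028 -0.004 -0.064]
 [ 0.003 -0.06  -0.998  1.366]
 [ 0.     0.     0.     1.   ]] [[441.88616248   0.         320.33614129]
 [  0.         441.88616248 205.02000818]
 [  0.           0.           1.        ]] -0.051642444376246543
[[ 0.468  0.582 -0.665  1.287]
 [ 0.884 -0.32   0.342 -0.443]
 [-0.014 -0.748 -0.664  0.795]
 [ 0.     0.     0.     1.   ]] [[426.31444943   0.         314.45826305]
 [  0.         426.31444943 195.10507004]
 [  0.           0.           1.        ]] -0.013132201713593982
0.1
```

View pics/top0.png

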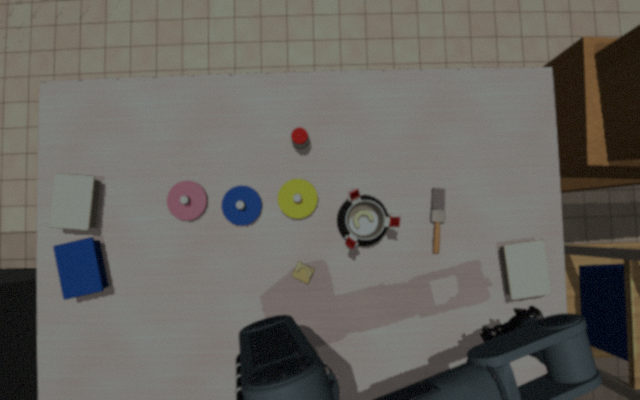

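View pics/scene0.png

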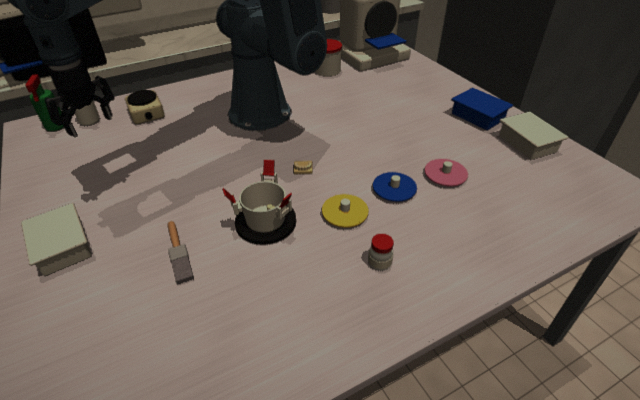

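Top view: round discs with white knobs are pink (187,201), blue (241,205) and yellow (298,199). The blue one fits. The blue box at (80,268) is not a lid. The tub is at (363,221), with red clips at about (354,195), (395,222) and (350,243). The scene view agrees: blue lid (395,187), tub (264,207).

Run:
```python
from h import *
z=np.load("top0.npz");c=dict(camera_matrix=z["K"],world_from_camera=z["T"],k1=float(z["k"]));P=cloud(c,z["d"]);im=z["im"]
hsv=cv2.cvtColor(im,cv2.COLOR_RGB2HSV)
def box(u0,u1,v0,v1):
    m=np.zeros((400,640),bool);m[v0:v1,u0:u1]=1;return m
b=box(210,272,175,235)&(hsv[...,0]>100)&(hsv[...,0]<130)&(hsv[...,1]>120)
print("lid",P[b].mean(0),b.sum()); k=box(215,265,180,230)&(P[...,2]>.025);print("knob",P[k&~b].mean(0),(k&~b).sum(), P[k,2].max())
t=box(330,410,180,260); 
r=t&((hsv[...,0]<8)|(hsv[...,0]>172))&(hsv[...,1]>150)
n,l=cv2.connectedComponents(r.astype(np.uint8))
for i in range(1,n):
    q=P[l==i]
    if len(q)>8: print("red",q.mean(0),q.min(0),q.max(0),len(q))
w=t&~r&(P[...,2]>.07)&(P[...,2]<.11);(x,y),rad=cv2.minEnclosingCircle(P[w][:,:2].astype(np.float32));print("rim",P[w].mean(0),x,y,rad,w.sum())
print("cast",P[272,303],"jar",P[137,300])
a=cv2.resize(im[160:270,330:430],None,fx=4,fy=4,interpolation=3);bb=cv2.resize(im[160:270,165:325],None,fx=2.5,fy=2.5,interpolation=3)
o=np.zeros((440,800,3),np.uint8);o[:,:400]=a;o[:275,400:]=bb;cv2.imwrite("pics/crop1.png",o[:,:,::-1])
```

```text
lid [0.57580482 0.17035839 0.02404576] 1088
knob [0.56590626 0.14547149 0.18807487] 73 1.365960552188634
red [ 0.58876365 -0.16254113  0.15923421] [ 0.48972212 -0.17746292  0.11136587] [ 0.59941877 -0.06398578  1.36596055] 38
red [ 0.51205637 -0.27610635  0.12220535] [ 0.50126141 -0.28507525  0.10415474] [ 0.5219431  -0.26610586  0.13797855] 58
red [ 0.45522931 -0.14973203  0.12590202] [ 0.44398656 -0.16152873  0.10773449] [ 0.46587168 -0.13992557  0.14203943] 49
rim [ 0.52263353 -0.20345184  0.09038701] 0.5199081897735596 -0.19759468734264374 0.07946538180112839 474
cast [ 0.36786783 -0.01124189  0.0138482 ] jar [ 0.76946004 -0.01520865  0.07687001]
```

View pics/crop1.png

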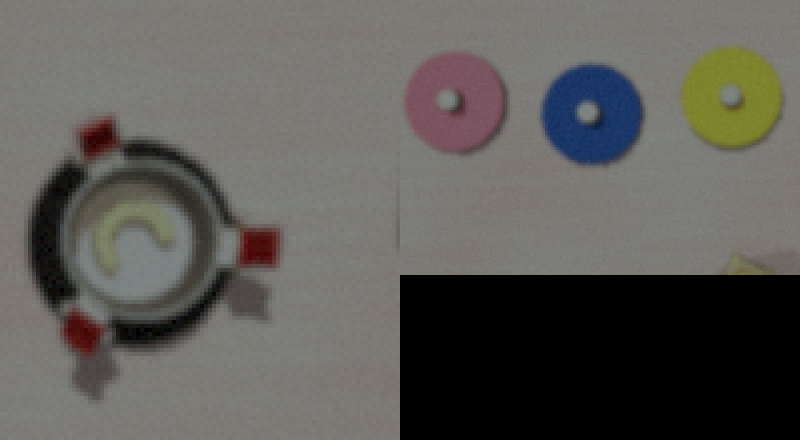

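Tub, lid and decoys confirmed: the blue lid is at crop (592,114) between pink and yellow, and the clips all lean outward at about 25°, 145° and -95°. Next I'll measure with the wrist camera from above each.

Run:
```python
from h import *
r=get_orientation();print(r,get_t())
def shot(n):
    wait(.3);im,d,c=pts("wrist");cv2.imwrite(f"pics/{n}.png",im[:,:,::-1]);np.savez(f"{n}.npz",im=im,d=d,K=c["camera_matrix"],T=c["world_from_camera"],k=c["k1"])
    print(np.round(c["world_from_camera"],3)[:3],get_t())
movep([.50,-.20,.36],r);shot("w_tub")
movep([.575,.168,.33],r);shot("w_lid")
a=cv2.imread("pics/w_tub.png");b=cv2.imread("pics/w_lid.png");cv2.imwrite("pics/w2.png",cv2.resize(np.vstack([a,b]),(480,600)))
```

```text
[-3.05916869e+00 -7.07979411e-01  9.03114982e-05] 0.1
[[ 0.437 -0.867 -0.237  0.561]
 [-0.899 -0.422 -0.115 -0.171]
 [-0.001  0.264 -0.965  0.429]] 1.95
[[ 0.437 -0.867 -0.237  0.636]
 [-0.899 -0.422 -0.115  0.197]
 [-0.001  0.263 -0.965  0.4  ]] 3.7083
```

View pics/w2.png

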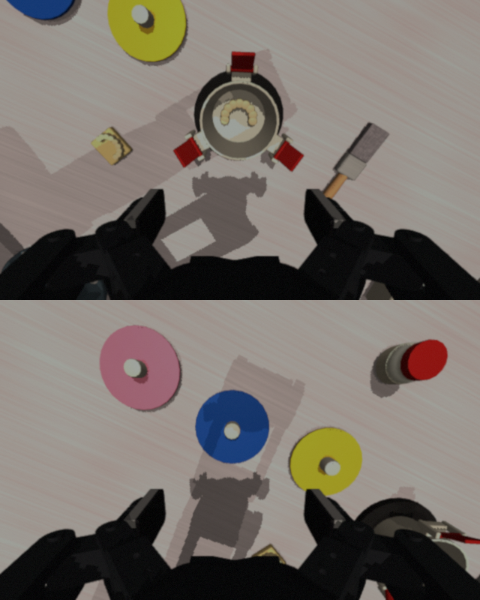

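Wrist views: the tub rim is centred at about (240,117) in the upper half with its three clips in clear view. The blue lid is at (232,427) in the lower half with its knob at (232,431).

Run:
```python
from h import *
from scipy.optimize import least_squares
def L(n):
    z=np.load(n+".npz");c=dict(camera_matrix=z["K"],world_from_camera=z["T"],k1=float(z["k"]));return z["im"],cloud(c,z["d"]),cv2.cvtColor(z["im"],cv2.COLOR_RGB2HSV)
def fit(p,R=None):
    f=(lambda a:np.hypot(p[:,0]-a[0],p[:,1]-a[1])-a[2])
    s=least_squares(f,[*p[:,:2].mean(0),.05],loss="soft_l1",f_scale=.001).x;return s
im,P,h=L("w_lid")
blue=(h[...,0]>100)&(h[...,0]<130)&(h[...,1]>120)&(np.hypot(P[...,0]-.572,P[...,1]-.168)<.09)
(x,y),r=cv2.minEnclosingCircle(P[blue][:,:2].astype(np.float32));print("lid disc",x,y,r,P[blue].mean(0))
k=(~blue)&(np.hypot(P[...,0]-x,P[...,1]-y)<.04)&(P[...,2]>.038)&(P[...,2]<.06)
(x,y),r=cv2.minEnclosingCircle(P[k][:,:2].astype(np.float32));print("knob",x,y,r,P[k].mean(0),k.sum())
im,P,h=L("w_tub")
near=np.hypot(P[...,0]-.52,P[...,1]-.2*-1)<.13
red=near&((h[...,0]<8)|(h[...,0]>172))&(h[...,1]>150)&(P[...,2]>.08)
zz=P[near&~red][:,2];hist,e=np.histogram(zz,np.arange(0,.13,.004));print(dict(zip(np.round(e,3),hist)))
rim=near&~red&(P[...,2]>.082)&(P[...,2]<.1)&(h[...,1]<70)
q=P[rim];c=np.array([.52,-.2])
for i in range(6):
    rr=np.hypot(*(q[:,:2]-c).T);g=q[(rr>.048)&(rr<.061)]
    s=fit(g);c=s[:2]
print("rim",s,np.median(g[:,2]),len(g)); th=np.arctan2(*(g[:,:2]-c).T[::-1]);print(np.histogram(th,8)[0])
n,l,st,ce=cv2.connectedComponentsWithStats(red.astype(np.uint8))
for i in range(1,n):
    if st[i,4]<60: continue
    p=P[l==i]; d=p[:,:2]-c; a=np.arctan2(*d.mean(0)[::-1]);u=d@[np.cos(a),np.sin(a)]
    A=np.polyfit(p[:,2],u,1)
    print("clip ang",np.degrees(a),"r",np.percentile(u,[2,98]),"z",np.percentile(p[:,2],[2,98]),"lean",np.arctan(A[0]),"r@z.1",np.polyval(A,.1),len(p))
```

```text
lid disc 0.577931821346283 0.16882994771003723 0.07154840230941772 [0.58156249 0.1745724  0.05108567]
knob 0.578400731086731 0.1735616773366928 0.012939365580677986 [0.57892108 0.1738528  0.04413593] 374
{np.float64(0.0): np.int64(3846), np.float64(0.004): np.int64(0), np.float64(0.008): np.int64(22), np.float64(0.012): np.int64(2085), np.float64(0.016): np.int64(2887), np.float64(0.02): np.int64(151), np.float64(0.024): np.int64(158), np.float64(0.028): np.int64(159), np.float64(0.032): np.int64(183), np.float64(0.036): np.int64(1004), np.float64(0.04): np.int64(248), np.float64(0.044): np.int64(177), np.float64(0.048): np.int64(197), np.float64(0.052): np.int64(192), np.float64(0.056): np.int64(210), np.float64(0.06): np.int64(214), np.float64(0.064): np.int64(222), np.float64(0.068): np.int64(217), np.float64(0.072): np.int64(260), np.float64(0.076): np.int64(271), np.float64(0.08): np.int64(301), np.float64(0.084): np.int64(1190), np.float64(0.088): np.int64(467), np.float64(0.092): np.int64(1029), np.float64(0.096): np.int64(27), np.float64(0.1): np.int64(40), np.float64(0.104): np.int64(282), np.float64(0.108): np.int64(110), np.float64(0.112): np.int64(13), np.float64(0.116): np.int64(19), np.float64(0.12): np.int64(14), np.float64(0.124): np.int64(20)}
rim [ 0.52303489 -0.19638902  0.05502547] 0.09202427549302591 1982
[246 267 250 219 293 206 231 270]
clip ang 23.613393366332335 r [0.06817818 0.08644168] z [0.10521764 0.13966532] lean 0.04238040119678914 r@z.1 0.07635333140500981 750
clip ang 143.67923195774358 r [0.06866869 0.09011729] z [0.10530314 0.13795842] lean -0.09548565046192244 r@z.1 0.08151226109898574 800
clip ang -96.24025906358564 r [0.06888572 0.08997964] z [0.10518079 0.13815422] lean -0.1298100167101267 r@z.1 0.08218433330972873 803
```

Run:
```python
from h import *
z=np.load("w_tub.npz");c=dict(camera_matrix=z["K"],world_from_camera=z["T"],k1=float(z["k"]));P=cloud(c,z["d"]);h=cv2.cvtColor(z["im"],cv2.COLOR_RGB2HSV)
D=np.array([.523,-.1965]);R=np.hypot(P[...,0]-D[0],P[...,1]-D[1])
notred=~(((h[...,0]<8)|(h[...,0]>172))&(h[...,1]>120))
for lo,hi in((.084,.088),(.088,.0915),(.0915,.096),(.1,.112)):
    m=notred&(P[...,2]>lo)&(P[...,2]<hi)&(R<.1);print(lo,m.sum(),np.percentile(R[m],[2,25,50,75,98]),np.median(P[m],0),[np.round(np.degrees(x)) for x in [np.percentile(np.arctan2(P[m][:,1]-D[1],P[m][:,0]-D[0]),q) for q in(5,35,65,95)]])
m=notred&(P[...,2]>.0915)&(P[...,2]<.098)&(R<.0595)
(x,y),r=cv2.minEnclosingCircle(P[m][:,:2].astype(np.float32));print(x,y,r)
p=P[m];A=np.c_[2*p[:,:2],np.ones(len(p))];s=np.linalg.lstsq(A,(p[:,:2]**2).sum(1),rcond=None)[0];print(s[:2],np.sqrt(s[2]+s[:2]@s[:2]),np.percentile(p[:,2],[5,50,95]))
```

```text
0.084 1184 [0.05280467 0.05880603 0.0635625  0.06787074 0.07318205] [ 0.51367238 -0.17579475  0.08596335] [np.float64(-122.0), np.float64(-77.0), np.float64(35.0), np.float64(154.0)]
0.088 333 [0.05306768 0.05351515 0.05404645 0.05466942 0.07058286] [ 0.50901231 -0.20016554  0.08988569] [np.float64(-163.0), np.float64(-76.0), np.float64(63.0), np.float64(165.0)]
0.0915 1163 [0.05359543 0.05477319 0.05575074 0.05671594 0.06961084] [ 0.52556954 -0.19520006  0.09284232] [np.float64(-160.0), np.float64(-50.0), np.float64(53.0), np.float64(161.0)]
0.1 398 [0.06937811 0.07140217 0.07397808 0.07669347 0.07955017] [ 0.53043184 -0.17244888  0.10734482] [np.float64(-111.0), np.float64(9.0), np.float64(39.0), np.float64(159.0)]
0.5226895809173584 -0.19661736488342285 0.05803488940000534
[ 0.52260169 -0.19667846] 0.05573263690967077 [0.09175655 0.09283001 0.09405916]
```

Run:
```python
from h import *
r=get_orientation();k=np.array([.5785,.1737]);T=np.array([.5227,-.1967])
movep([*k,.15],r)
hit=line_to([*k,.093],v=.06,until_force=6);print("down",hit,get_tool_pos())
grab(40);print("open",get_opening(),get_contact_force(),get_t())
line_to([*k,.30],v=.2);print(get_contact_force())
movep([*T,.30],r);wait(.2)
line_to([*T,.192],v=.15);wait(.2);print(get_tool_pos(),get_contact_force())
im,d,c=pts("wrist");cv2.imwrite("pics/w_pre.png",im[:,:,::-1]);im,d,c=pts("scene");cv2.imwrite("pics/s_pre.png",cv2.resize(im[120:280,190:350],None,fx=3,fy=3)[:,:,::-1])
hit=line_to([*T,.170],v=.02,until_force=4);print("seat",hit,get_tool_pos(),get_contact_force(),get_t())
a=cv2.imread("pics/w_pre.png");b=cv2.imread("pics/s_pre.png");b=cv2.resize(b,(400,400));cv2.imwrite("pics/pre.png",cv2.resize(np.hstack([a,b]),(800,308)))
```

```text
down False [0.57887192 0.1737279  0.09342501]
open 0.2889557682889573 [ 0.20955097 -0.14776903  3.02073501] 6.1417
[-0.47860251 -0.07169854 -2.94859059]
[ 0.52327435 -0.19703714  0.19319982] [-0.30415998 -0.28396444 -0.94472021]
seat True [ 0.52255445 -0.19663662  0.17302935] [-0.21250274 -0.13696159  2.03090039] 10.9583
```

View pics/pre.png

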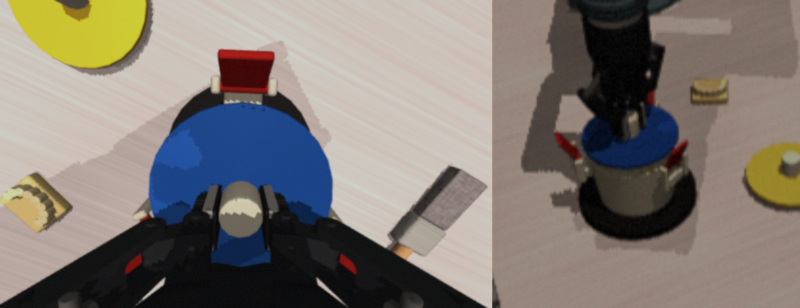

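The pictures, taken just before lowering, show the blue lid held level over the tub with the knob centred between the pads at about (240,210) and the clips clear. Contact came at a TCP height of 0.173, near the predicted 0.176. I'll release and check the seat.

```bash
cat > chk.py <<'E'
from h import *
def check(tag):
    im,d,c=pts("wrist");P=cloud(c,d);h=cv2.cvtColor(im,cv2.COLOR_RGB2HSV);T=np.array([.5227,-.1967]);R=np.hypot(P[...,0]-T[0],P[...,1]-T[1])
    cv2.imwrite(f"pics/{tag}.png",im[:,:,::-1])
    blue=(h[...,0]>100)&(h[...,0]<130)&(h[...,1]>120)&(R<.07)&(P[...,2]>.07)
    p=P[blue];A=np.c_[p,np.ones(len(p))];s=np.linalg.lstsq(np.c_[p[:,:2]-T,np.ones(len(p))],p[:,2],rcond=None)[0];print("lid top plane",s,"n",len(p))
    k=(R<.03)&(P[...,2]>s[2]+.022)&(P[...,2]<s[2]+.035)&(h[...,1]<90);(x,y),r=cv2.minEnclosingCircle(P[k][:,:2].astype(np.float32));print("knob",x,y,r,np.median(P[k][:,2]))
    red=((h[...,0]<8)|(h[...,0]>172))&(h[...,1]>150)&(P[...,2]>.08)&(R<.12);n,l,st,_=cv2.connectedComponentsWithStats(red.astype(np.uint8))
    for i in range(1,n):
        if st[i,4]>150:
            q=P[l==i];D=q[:,:2].mean(0)-T;print("clip",np.degrees(np.arctan2(D[1],D[0])),"r",np.percentile(R[l==i],[2,98]),"z",np.percentile(q[:,2],[2,50,98]))
E
python3 - <<'E'
from chk import *
ungrasp();p=get_tool_pos();line_to([p[0],p[1],.24],v=.2)
movep([.50,-.20,.36],get_orientation());wait(.2);check("seated");print(get_t())
for a in (23.6,143.6,-96.3):   # radial dir; tool x along +-radial
    for s in(0,180):
        from scipy.spatial.transform import Rotation as Ro
        b=np.radians(a+s);R=np.c_[[np.cos(b),np.sin(b),0],[np.sin(b),-np.cos(b),0],[0,0,-1]]
        rv=Ro.from_matrix(R).as_rotvec();ra=np.radians(a);q=inverse_kinematics([.5227+.1*np.cos(ra),-.1967+.1*np.sin(ra),.23],rv);print(a,s,np.round(rv,2),None if q is None else np.round(q,2))
E
```

```text
lid top plane [-0.19978757 -0.02485325  0.117705  ] n 10480
knob 0.0 0.0 0.0 nan
clip 23.460198212046325 r [0.069254   0.08722645] z [0.10385472 0.12384354 0.13812452]
clip 143.4372834012752 r [0.06868806 0.09004123] z [0.10385444 0.12078416 0.1362719 ]
clip -95.99882121996961 r [0.06915145 0.08980351] z [0.10361727 0.12074907 0.13670314]
12.8667
23.6 0 [3.08 0.64 0.  ] [-0.44  0.38  1.51 -0.    1.25  0.72]
23.6 180 [ 0.64 -3.08 -0.  ] [-0.44  0.38  1.51 -0.    1.25 -2.42]
143.6 0 [0.98 2.98 0.  ] [-0.56  0.01  1.95  0.    1.18 -1.49]
143.6 180 [ 2.98 -0.98  0.  ] [-0.56  0.01  1.95  0.    1.18  1.65]
-96.3 0 [ 2.1  -2.34 -0.  ] [-0.73  0.29  1.63  0.    1.22  2.53]
-96.3 180 [2.34 2.1  0.  ] [-0.73  0.29  1.63  0.    1.22 -0.62]
  return _methods._mean(a, axis=axis, dtype=dtype,
  ret = ret.dtype.type(ret / rcount)
```

View pics/seated.png

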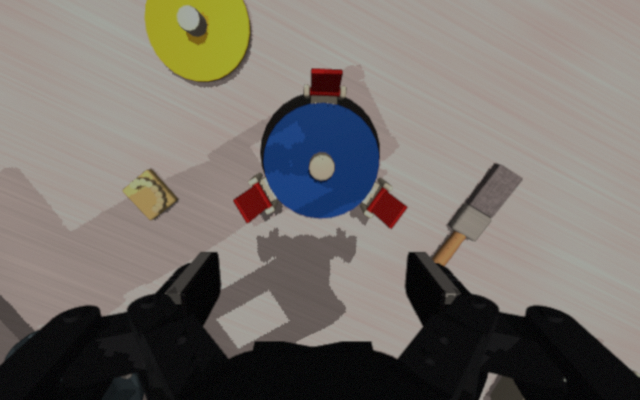

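The lid sits concentric on the tub, knob at (321,167), and the clips are untouched (the lid-plane fit was polluted by arm pixels, now filtered). Next, shut the fingers and fold the first clip by feel.

```bash
sed -i 's/(P\[...,2\]>.07)$/(P[...,2]>.07)\&(P[...,2]<.12)/' chk.py
cat > fold.py <<'E'
from chk import *
from scipy.spatial.transform import Rotation as Ro
T=np.array([.5227,-.1967]);HZ=.102
F=lambda:np.linalg.norm(get_contact_force())
def fold(deg,flip,hz=HZ,fmax=15):
    a=np.radians(deg);e=np.array([np.cos(a),np.sin(a)]);b=a+np.pi*flip
    rv=Ro.from_matrix(np.c_[[np.cos(b),np.sin(b),0],[np.sin(b),-np.cos(b),0],[0,0,-1]]).as_rotvec()
    P=lambda r,z:[*(T+e*(r+.011)),z+.073]       # inner lower finger edge at radius r, height z
    movep(P(.100,.175),rv)
    line_to(P(.100,hz+.025),v=.12);wait(.1);f0=get_contact_force();dF=lambda:get_contact_force()-f0
    hit=line_to(P(.0745,hz+.025),v=.04,until_force=3);p=get_tool_pos();print("feel",hit,"r",np.dot(p[:2]-T,e)-.011,np.round(dF(),1))
    for th,s in((.05,.025),(.35,.027),(.65,.029),(.95,.031),(1.2,.033),(1.4,.033)):
        tgt=P(.072-s*np.sin(th)+.0025*np.cos(th),hz+s*np.cos(th)+.0025*np.sin(th))
        hit=line_to(tgt,v=.04,until_force=max(3,18-np.linalg.norm(dF())));p=get_tool_pos()
        print(th,hit,np.round(dF(),1),"z",round(p[2]-.073,4),"r",round(np.dot(p[:2]-T,e)-.011,4))
        if hit: return False
    p=get_tool_pos()
    while p[2]-.073>hz-.014:
        n=np.linalg.norm(dF())
        if n>fmax-1: break
        p=get_tool_pos();line_to([*(T+e*(.0395+.011)),p[2]-.0025],v=.025,until_force=max(2.5,fmax-n));p=get_tool_pos()
        print("press",np.round(dF(),1),"z",round(p[2]-.073,4))
    line_to([p[0],p[1],.26],v=.2);print(get_t());return True
E
python3 - <<'E'
from fold import *
check("s2");grab(30);print(get_opening())
print(fold(23.6,0))
E
```

```text
lid top plane [-0.00157686 -0.0025714   0.0989348 ] n 9731
knob 0.5226889252662659 -0.1971910297870636 0.012920520268380642 0.1267604314322202
clip 23.417944755821722 r [0.06877783 0.08720474] z [0.10402626 0.12436861 0.13856624]
clip 143.4287946210675 r [0.06862639 0.0900805 ] z [0.10348337 0.12064065 0.13614078]
clip -95.81652249340891 r [0.06912786 0.09002085] z [0.10357049 0.12102558 0.13686253]
0.00022417832930060892
feel True r 0.08496846400751258 [3.2 1.1 1. ]
0.05 False [3.8 1.4 3.4] z 0.1278 r 0.0739
0.35 False [4.  2.2 2. ] z 0.1284 r 0.0655
0.65 False [3.3 0.8 2.1] z 0.1265 r 0.0565
0.95 False [3.  0.4 1.6] z 0.122 r 0.0484
1.2 False [4.3 2.  2.6] z 0.1164 r 0.0425
1.4 False [4.2 1.6 3.2] z 0.1102 r 0.0402
press [3.6 1.3 5.2] z 0.108
press [2.  1.1 4.6] z 0.1056
press [2.  0.8 5.1] z 0.1033
press [1.9 0.8 7. ] z 0.1009
press [1.4 1.3 6.1] z 0.0985
press [0.5 2.7 7. ] z 0.0964
press [0.3 0.6 9.1] z 0.0947
press [1.4 1.  9.9] z 0.0933
press [ 0.3  2.  14.3] z 0.0926
20.625
True
```

Run:
```python
from fold import *
r=get_orientation()
movep([.50,-.20,.36],[-3.05916869e+00,-7.07979411e-01,0]);wait(.2);check("c1");print(get_t())
im=cv2.imread("pics/c1.png");cv2.imwrite("pics/c1b.png",cv2.resize(im[50:240,210:430],None,fx=2.7,fy=2.7,interpolation=3))
```

```text
lid top plane [-0.00146962 -0.0021881   0.09894671] n 8938
knob 0.5226030945777893 -0.19700899720191956 0.012885772623121738 0.12675196313549653
clip 23.448739820947328 r [0.0361306 0.0744122] z [0.10278736 0.10449618 0.1069713 ]
clip 143.43348172633168 r [0.06869388 0.09014105] z [0.1039391  0.12073678 0.13624535]
clip -95.96954917328677 r [0.06921761 0.09002202] z [0.10367307 0.12076179 0.13638462]
21.4417
```

View pics/c1b.png

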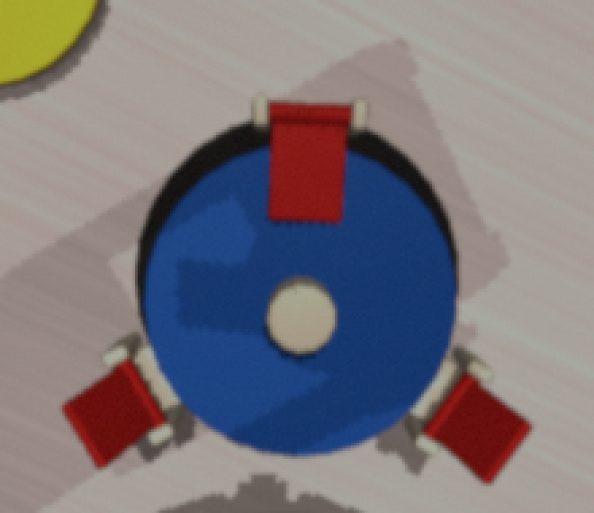

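Clip a lies flat over the lid (crop, about (308,170)), and the lid is unmoved. I'll check its slope numerically and fold the other two.

```bash
cat >> chk.py <<'E'
    Rm=R;
    for a in (23.6,143.6,-96.4):
        e=np.array([np.cos(np.radians(a)),np.sin(np.radians(a))]);t=(P[...,:2]-T)@np.array([-e[1],e[0]]);u=(P[...,:2]-T)@e
        m=red&(abs(t)<.013)&(u>.036)&(u<.067)
        if m.sum()>150: s=np.polyfit(u[m],P[...,2][m],1);print("flap",a,"slope",s[0],"z@50",np.polyval(s,.05),m.sum())
E
sed -i 's/^    Rm=R;$//' chk.py
python3 - <<'E'
from fold import *
check("c1c")
ok=fold(-96.4,1);print(ok)
if ok: ok=fold(143.6,0);print(ok)
movep([.50,-.20,.36],[-3.05916869e+00,-7.07979411e-01,0]);wait(.2);check("c3");print(get_t())
im=cv2.imread("pics/c3.png");cv2.imwrite("pics/c3b.png",cv2.resize(im[50:240,210:430],None,fx=2.7,fy=2.7,interpolation=3))
E
```

```text
lid top plane [-0.00219885 -0.00271975  0.09898642] n 8912
knob 0.5227688550949097 -0.19707974791526794 0.012920444831252098 0.12688596148608
clip 23.340755155761055 r [0.03578709 0.07450659] z [0.10289793 0.10451628 0.10668129]
clip 143.48418414926496 r [0.06876163 0.08987124] z [0.10367693 0.12079231 0.13630818]
clip -95.93367908660504 r [0.06930878 0.09012377] z [0.10367255 0.12082508 0.13673424]
flap 23.6 slope -0.2455533374665708 z@50 0.1082500189002567 845
feel True r 0.0910028400162621 [-1.3 -4.1  0.5]
0.05 False [-2.1 -7.7  5.8] z 0.1286 r 0.0752
0.35 False [-1.9 -6.7  3.1] z 0.1295 r 0.0667
0.65 False [-2.6 -6.1  3.6] z 0.1276 r 0.0578
0.95 False [-1.9 -5.6  3.7] z 0.123 r 0.0496
1.2 False [-3.2 -7.3  3.7] z 0.1173 r 0.0439
1.4 False [-2.4 -5.6  5.8] z 0.1112 r 0.0416
press [-2.5 -5.5  6.5] z 0.1101
press [-2.1 -6.   6.1] z 0.109
press [-2.  -4.7  6.4] z 0.108
press [-3.6 -5.3  6.9] z 0.107
press [-2.8 -4.4  7.4] z 0.106
press [-2.8 -4.4  8.2] z 0.105
press [-2.7 -3.7  7.6] z 0.1039
press [-2.2 -2.8  8.4] z 0.1029
press [-2.4 -2.5  8.4] z 0.1019
press [-1.8 -2.4  9.2] z 0.10
[... 827 characters left out ...]
2.8  8.4] z 0.0954
press [-4.9  3.3  9.8] z 0.0938
press [-7.9  5.4 15.8] z 0.0928
38.6
True
lid top plane [-0.00218336 -0.00176183  0.09866772] n 7602
knob 0.5225852727890015 -0.19660155475139618 0.01296806801110506 0.12641845710854654
clip 23.57210788846251 r [0.03566661 0.074367  ] z [0.10252792 0.10418206 0.1063512 ]
clip 143.5761885442124 r [0.03576125 0.07369088] z [0.1027268  0.10426949 0.10633425]
clip -96.06099128765601 r [0.03611872 0.07385573] z [0.10294032 0.10445189 0.10670022]
flap 23.6 slope -0.293751924930507 z@50 0.10847445005262832 839
flap 143.6 slope -0.0048554682638923975 z@50 0.10494657043384291 687
flap -96.4 slope 0.005667496972195746 z@50 0.10435924874753767 679
40.6
```

View pics/c3b.png

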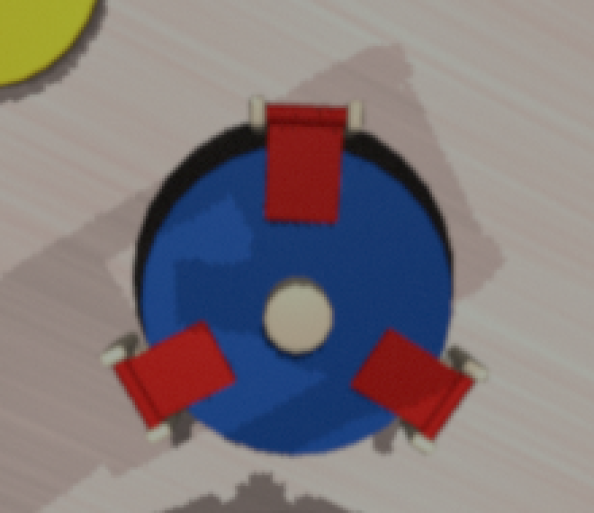

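All three clips lie flat in the crop: (305,165), (177,375) and (412,385). The -0.29 slope for clip a contradicts its component's 2–98 % height range of 4 mm, so it is probably stray pixels. A robust recheck before handing in:

Run:
```python
from h import *
im,d,c=pts("wrist");P=cloud(c,d);h=cv2.cvtColor(im,cv2.COLOR_RGB2HSV);T=np.array([.5227,-.1967])
red=((h[...,0]<8)|(h[...,0]>172))&(h[...,1]>150)
for a in (23.6,143.6,-96.4):
    e=np.array([np.cos(np.radians(a)),np.sin(np.radians(a))]);u=(P[...,:2]-T)@e;t=(P[...,:2]-T)@np.array([-e[1],e[0]])
    b=red&(abs(t)<.012)&(u>.036)&(u<.067); print(a,"all z pct",np.percentile(P[b][:,2],[2,50,90,95,99]), "stray",(P[b][:,2]>.115).sum(),end=" ")
    m=b&(P[...,2]<.115)&(P[...,2]>.095); s=np.polyfit(u[m],P[...,2][m],1);print("slope",s[0],"inner/outer",[np.median(P[...,2][m&(u>x)&(u<x+.008)]) for x in(.036,.058)])
    if a==23.6: v,uu=np.where(b&(P[...,2]>.115));print("stray px",np.c_[uu,v][:4].tolist(),P[b&(P[...,2]>.115)][:2])
```

```text
23.6 all z pct [0.10258299 0.10404509 0.10507451 0.10541921 0.42941326] stray 13 slope 0.001903205788228842 inner/outer [np.float64(0.10400317247052027), np.float64(0.10404864433024158)]
stray px [[318, 93], [334, 102], [311, 104], [310, 118]] [[ 0.56091983 -0.17040947  0.42941326]
 [ 0.56091983 -0.17040947  0.42941326]]
143.6 all z pct [0.10283004 0.10426491 0.1051584  0.10536562 0.10589659] stray 0 slope 0.004253472797829991 inner/outer [np.float64(0.10412099373816985), np.float64(0.10431628501680149)]
-96.4 all z pct [0.10283348 0.10433956 0.10527986 0.10554606 0.105903  ] stray 0 slope 0.000888485923833566 inner/outer [np.float64(0.10433228293334484), np.float64(0.10434624331340853)]
```

The strays are zero-depth pixels (no reading). All three flaps are level to within 0.005 rad, so I'm handing in.

```bash
python3 -c "
from rig import *
print(get_t(),get_contact_force());finish_job()"
```

```text
40.65 [-0.80459815  0.11880869  0.82338293]
the job is handed in; nothing more can be done
```

I seated the blue lid on the tub and folded the three red clips home one at a time, then handed the job in at 40.7 s. `finish_job` gives no verdict, so the outcome below rests on my own measurements.

- **Lid:** The last check put the knob within 1 mm of the tub's axis. The lid's top surface was level to about 0.003 rad, at the height expected for a seated lid.
- **Clips:** The last depth check showed all three flaps flat, with slopes of 0.005 rad or less, about 5.5 mm above the lid's top surface (6 mm expected when home).
- **Forces:** The highest wrist-force reading was about 18.5 N, on the last press of the third clip. That is above my 15 N stop but under the 20 N guide and the 25 N limit. Readings were taken between motion segments, so a brief peak inside a segment could have been higher.
- **Other objects:** The cast and brush looked unmoved in the wrist views. The jar was out of view and I did not re-measure it, but the arm never went near it.

Two checks disagreed along the way. The first lid-plane fit was spoiled by arm pixels. The -0.25 and -0.29 slope readings for the first clip folded came from pixels with no depth reading. Both came out right once those pixels were filtered.

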